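Hang the eye occluder on the instrument rail against its collar

ROBOT

A 6-joint arm with a two-finger parallel gripper is mounted at the origin on the work surface. World frame = base frame: x ahead of the robot, y to its left, z up, the work surface at z = 0. Lengths are in m, angles in rad, forces in N, time in s.
With the tool pointing down it reaches from about 0.4 to 0.925 m from the base axis. Payload 12.5 kg.
Tool frame: the origin (TCP) lies between the finger pads; the fingertips stand nose_length ahead of it and the grasp point (between the pads) lies 11 mm behind it (nose_length is the distance from the TCP to the fingertips, in m); z points along the fingers, y is the line along which they close (so a half turn about z gives the same grasp; the last joint's range is limited). The gripper opens to 95 mm and grips with 3 to 60 N. Pads are 20 mm wide; open, the fingers measure 119 mm over their backs; the gripper's body (75 mm by 180 mm) begins 59 mm behind the grasp point.
Start: joints at [-1.248, 0.491, 1.559, -0, 1.092, -0.106], TCP at [0.26, -0.568, 0.223] pointing down, gripper open.
Joint ranges: [-3.1, 3.1], [-0.84, 2.19], [0.05, 2.79], [-1.13, 4.28], [0.06, 2.93], [-2.69, 2.69]. Speed limits (rad/s): [2.22, 2.22, 2.79, 3.14, 3.14, 3.14].

INTERFACE

Orientations are given as a unit quaternion [x, y, z, w].
In Python, from bench import sense, get_image, finish_job, find_in, silhouettes, landmark_of, nose_length gives the robot as it stands.
- The arm moves only by the tool apply_moves, never from a script. Its argument "increments" is a list of rows, each a list of 2 entries, a list of its own where there are three numbers: the shift along the tool's x, y, z scaled (see below), then the turn, a rotation vector about the tool's x, y, z scaled (see below). In form: [[[x, y, z], [rx, ry, rz]], ...]. A call has 1 to 20 rows; each row shifts and turns the commanded pose from where the row before left it, along the tool's axes as they then stand; what a row does not reach is not made up. The controller multiplies each number of a shift by 5 cm and each number of a turn by 1.5 rad. A row lasts 1/8 s, in which the tool goes at most 62.5 mm and 10.7 degrees, less where a joint would pass 70% of its speed; a pose out of reach is approached as far as the arm can. A call with a number of a shift or a turn outside -1 to 1 is refused whole. A call with a gripper value outside its range is refused whole. "gripper" is the gripper command: -1 is fully open, 1 is shut, values between are in proportion, set as the call begins (left out, the last holds). The fingers move at their own pace and stop on an object; the grip force is fixed at half the most. Time passes only in rows, so rows that do not move let the fingers close. It gives the time, the measured TCP pose, the force, the opening and the grip force at its end, in the units of the state.
- sense(): the state, without advancing time (a new reading comes with each control period).
- get_image(name): name is "scene" or "top" or "wrist"; returns a dict with "img" (420x560x3 uint8, red, green, blue), "K" (3x3 intrinsics, pixels), "k1" (the pictures are not rectified: a ray, as slopes to the right and down, at radius r is drawn at 1 + k1 r^2 times it, then the intrinsics apply), "extrinsics" (4x4, takes a point from camera to world coordinates); the wrist camera has in their place "T_tool_cam" (4x4, takes a point from camera to tool coordinates, whose origin is the TCP and whose axes are the flange's). Camera axes: x right, y down, z forward; pixel columns grow to the right and rows downward; lengths in m; the calibration is good to about 2 mm. A picture is of the moment at which its call begins: read the wrist's pose just before it. There is no depth.
- finish_job(): hands the job in; it is judged then, once.
Trained networks look in the newest picture that a camera, given by its name, has taken for a name from the list of things; names that differ only in an ending like _2 or _b are one class to them, and where a whole thing is asked for, a point or a joint stands for the part that bears it (a point fixed in the world has none). Each returns a list of dicts, best first, with "score" (0 to 1); they miss things now and then, are a little off and sometimes report something else, mostly with a low value. They report only what shows in the picture. A call takes as long as a camera call. They do not tell look-alikes from the thing itself.
- find_in(camera, query): "extent" ([left, top, right, bottom] in pixels, round what is visible of it).
- silhouettes(camera, query): "pixels" (420x560 bool, what is visible of it) and "extent" ([left, top, right, bottom] in pixels, round what is visible of it).
- landmark_of(camera, query): "pixel" ([column, row] in pixels: a listed point, or the origin of a listed thing).
The state is a dict: "t": time; "q": joint angles; "qvel": joint speeds; "tau": joint torques, N m; "ee_pos": TCP position; "tool_rot": TCP orientation; "ft_force": force on the tool from outside, world axes, zero at the start; "torque": the same for the moment, N m; "finger_gap": opening from 0.0 (shut) to 1.0 (fully open); "finger_force": force on a finger pad.
Only numpy, scipy, OpenCV 4.12 (cv2) and the standard library are available. Lean on these libraries where they do the work, as an engineer would, in place of code of your own. Each camera call takes 0.05 s, during which the arm holds its last target. There are 200 camera calls.

TASK

The hand-held eye occluder lies face down on the desk. First lean it in the sloped rest, round paddle down on the two pegs, and let go; then take it again, hook it over the rail well clear of the dark collar, at least 6 cm from it on either side, slide it along the rail until it touches the collar, and leave it hanging there. Leave the drop bottle, the beaker and the lens case alone.

Things in the scene. Friction and masses are not known exactly. Their poses are not given: they have to be found in the camera images.
- occluder_mid (a point): White occluder (about 120 g), middle of its handle's lower part, half-way through the 14 mm thickness (7 mm up when lying). x: along the handle, away from the paddle; z: out of its back (hook side, up when lying); y: across. Handle 22 mm wide (y), from x -35 to +145 mm. Grip across the 22 mm anywhere from x -15 to +20. Centre of mass about x -15.
- occluder_paddle (a point): Centre of the round paddle, 68 mm across, 8 mm thick, flush with the handle's face: 65 mm along -x from occluder_mid and 3 mm along -z. Same axes.
- occluder_end (a point): Middle of the handle's free end length beyond the hook, 115 mm along +x from occluder_mid; free to grip across the 22 mm from 30 mm before to 30 mm after it. Same axes.
- occluder_hook (a point): Centre of the throat of the aluminium hook on the back: from occluder_mid 62 mm along x, 14.5 mm along z. Same axes. 22 mm wide; gap 15 mm between handle and prong; closed towards the handle's end by a bridge (inner face 6 mm along x), open towards the paddle, where the lip flares outward to 31 mm along -x and 19 mm along z. The rail's axis lies here when hung; it then leans about 10 degrees.
- rest: Grey fixed sloped rest, base 150 x 90 mm; origin under it, z up. Its 45 degree slope rises towards +x. The occluder lies on it face down, paddle on two steel pegs at the low end, handle pointing up the slope, hook side up. Spine under the handle 14 mm wide: fingers pass beside it. Two cheeks 30 mm apart, 14 mm high, flank the handle 44 mm up-slope of occluder_mid; the handle's end projects free.
- rest_seat (a point): Where occluder_mid lies when seated in the rest: 15 mm towards -x of the rest's origin, 105 mm above the desk; axes as the rest's (not tilted). Seated, the occluder's x axis points 45 degrees up along the rest's +x; its y is the rest's y.
- rail_mid (a point): Middle of the fixed horizontal steel rail, on its axis, 220 mm above the desk. y along the rail, z up. Rail 12 mm in diameter; its two 16 mm posts stand 150 mm either side of the middle and end 8 mm above the rail's axis. A hung occluder leans about 10 degrees, its paddle swung in under the rail.
- collar: Dark steel stop collar fixed on the rail, within 50 mm of the middle, 26 mm in diameter, 12 mm long; origin at its centre on the rail's axis, y along the rail. The occluder touches it when occluder_hook is 17 mm from its centre along the rail.
- drops: bystander: white drop bottle, 32 mm across, 75 mm high; origin under its centre
- cup: bystander: grey plastic beaker, 68 mm across, 90 mm high; origin under its centre
- lenscase: bystander: grey lens case 90 x 60 x 25 mm; origin under its centre
Not all that is in view belongs to the job. There is more than one size of the part that bears occluder_mid; the job needs the larger. There is more than one size of the rest; the job needs the smaller.

How it is judged:
On the way, in this order (a step that is already met when the one before it is completed fails the run):
1. the occluder leans in the sloped rest, let go (distance between occluder_mid and rest_seat below 0.012 m and angle between occluder_mid's own x axis and vertical below 1 rad and angle between occluder_mid's own z axis and vertical below 1 rad and contact force between the fingers and occluder below 0.1 N and contact force between occluder and rest above 0.3 N and linear speed of occluder below 0.02 m/s), for 0.2 s.
2. its hook is over the rail, at least 60 mm from the collar's centre (x of occluder_hook in the frame of rail_mid between -0.006 and 0.006 m and z of occluder_hook in the frame of rail_mid between -0.007 and 0.007 m and angle between occluder_mid's own x axis and vertical below 0.4 rad and (y of occluder_hook in the frame of collar between 0.06 and 0.4 m or y of occluder_hook in the frame of collar between -0.4 and -0.06 m) and contact force between occluder and rail above 0.2 N), for 0.1 s.
3. it slides along the rail (still hooked on it, 30 to 50 mm from the collar's centre) (x of occluder_hook in the frame of rail_mid between -0.006 and 0.006 m and z of occluder_hook in the frame of rail_mid between -0.007 and 0.007 m and angle between occluder_mid's own x axis and vertical below 0.4 rad and (y of occluder_hook in the frame of collar between 0.03 and 0.05 m or y of occluder_hook in the frame of collar between -0.05 and -0.03 m)), for 0.02 s.
At the end, for the whole second after the job is handed in: The occluder hangs all but still (under 0.06 m/s) by its hook from the rail, paddle down (leaning less than 0.4 rad), hook throat within 6 mm sideways and 7 mm in height of the rail's axis, against the collar (gap at most 4 mm), and nothing holds it (x of occluder_hook in the frame of rail_mid between -0.006 and 0.006 m and z of occluder_hook in the frame of rail_mid between -0.007 and 0.007 m and angle between occluder_mid's own x axis and vertical below 0.4 rad and (y of occluder_hook in the frame of collar between 0.013 and 0.021 m or y of occluder_hook in the frame of collar between -0.021 and -0.013 m) and contact force between occluder and rail above 0.2 N and contact force between the fingers and occluder below 0.1 N and linear speed of occluder below 0.06 m/s); the robot touches nothing.
It fails at once if the drop bottle was moved more than 20 mm or tipped (distance of drops from where it was at the start of the episode above 0.02 m or angle between drops's own z axis and vertical above 0.4 rad).
It fails at once if the beaker was moved more than 20 mm or tipped (distance of cup from where it was at the start of the episode above 0.02 m or angle between cup's own z axis and vertical above 0.4 rad).
It fails at once if the grey lens case was moved more than 20 mm or tipped (distance of lenscase from where it was at the start of the episode above 0.02 m or angle between lenscase's own z axis and vertical above 0.4 rad).
It also fails if it takes over 72 s, if anything falls off the work surface, if the arm or the gripper's body presses on something with over 40 N, if the wrist force passes 120 N, or if a joint passes its speed limit or range.

## Working session

There is one attempt and no reset: what is moved stays moved. The work goes in short steps, Python scripts to look and compute and a tool call to move; the robot and the scene stay as the last step left them, time stands still between calls to the robot, and variables do not carry over. Pictures are saved under pics/ and viewed, at most 10 in all, crops included, and the job is handed in when it is done.

Besides the shell and the picture viewer there is one more tool, called after "Call:" as name(argument=value, ...), one argument or row to a line, values as JSON. apply_moves: Moves the arm, as the interface text tells. Its arguments: {"type":"object","properties":{"increments":{"type":"array"},"gripper":{"type":"number"}},"required":["increments"]}

```bash
mkdir -p pics; cat > h.py <<'E'
import numpy as np, cv2
from bench import *
from scipy.spatial.transform import Rotation as R
def ray(im,px,T=None):
    T=np.array(im["extrinsics"]) if T is None else T
    K=np.array(im["K"]); d=np.array([(px[0]-K[0,2])/K[0,0],(px[1]-K[1,2])/K[1,1]]); u=d.copy()
    for _ in range(20): u=d/(1+im["k1"]*(u@u))
    v=T[:3,:3]@np.array([u[0],u[1],1.]); return T[:3,3],v
def atz(im,px,z,T=None):
    o,v=ray(im,px,T); return o+v*(z-o[2])/v[2]
def proj(im,P,T=None):
    T=np.array(im["extrinsics"]) if T is None else T
    K=np.array(im["K"]); c=T[:3,:3].T@(np.array(P)-T[:3,3]); u=c[:2]/c[2]; u=u*(1+im["k1"]*(u@u))
    return np.array([K[0,0]*u[0]+K[0,2],K[1,1]*u[1]+K[1,2]])
def wT(im,s):
    T=np.eye(4);T[:3,:3]=R.from_quat(s["tool_rot"]).as_matrix();T[:3,3]=s["ee_pos"]; return T@np.array(im["T_tool_cam"])
def save(im,n): cv2.imwrite("pics/"+n+".png",cv2.cvtColor(im["img"],cv2.COLOR_RGB2BGR))
E
python3 - <<'E'
from h import *
np.set_printoptions(precision=3,suppress=True)
print(nose_length() if callable(nose_length) else nose_length, sense())
Z=dict(occluder_mid=.007,occluder_paddle=.004,occluder_end=.007,occluder_hook=.0215,rest=0,rest_seat=.105,rail_mid=.22,collar=.22,drops=0,cup=0,lenscase=0)
for c in ["top","scene"]:
    im=get_image(c); save(im,c)
    print(c,np.array(im["extrinsics"]),im["k1"])
    for n,z in Z.items():
        for d in landmark_of(c,n)[:4]: print(n,round(d["score"],2),np.round(d["pixel"],1),atz(im,d["pixel"],z))
E
```

```text
0.008 {'t': 0.0, 'q': array([-1.248,  0.492,  1.559,  0.   ,  1.092, -0.106]), 'qvel': array([ 0.   ,  0.003, -0.001, -0.002, -0.001, -0.002]), 'tau': array([  0.   , -61.264, -25.818,   0.069,   0.048,  -0.   ]), 'ee_pos': array([ 0.26 , -0.568,  0.222]), 'tool_rot': array([ 0.977,  0.213, -0.   , -0.001]), 'ft_force': array([-0.375, -0.428,  0.436]), 'torque': array([-0.007,  0.053,  0.017]), 'finger_force': 0.0, 'finger_gap': 0.9984270673884392}
top [[-0.017 -0.989  0.148  0.36 ]
 [-1.     0.018  0.003 -0.065]
 [-0.006 -0.148 -0.989  1.317]
 [ 0.     0.     0.     1.   ]] -0.10975697718859048
occluder_mid 0.82 [341.3 263.4] [ 0.412 -0.232  0.007]
occluder_mid 0.78 [285.9 234.8] [ 0.492 -0.083  0.007]
occluder_paddle 0.93 [290.9 211.7] [ 0.556 -0.098  0.004]
occluder_paddle 0.72 [346.4 276.4] [ 0.376 -0.245  0.004]
occluder_end 0.87 [326.9 238.9] [ 0.479 -0.195  0.007]
occluder_end 0.76 [269.5 275.8] [ 0.382 -0.037  0.007]
occluder_hook 0.88 [274.7 253.6] [ 0.441 -0.052  0.022]
occluder_hook 0.72 [335.4 246. ] [ 0.458 -0.216  0.022]
rest 0.85 [178.7 323.4] [0.257 0.211 0.   ]
rest 
[... 683 characters left out ...]
233  0.004]
occluder_paddle 0.69 [275.  270.7] [ 0.556 -0.092  0.004]
occluder_end 0.83 [221.2 277.1] [ 0.486 -0.194  0.007]
occluder_end 0.39 [124.2 311. ] [ 0.417 -0.398  0.007]
occluder_hook 0.77 [207. 271.] [ 0.46  -0.213  0.021]
rest 0.85 [273.4 170.3] [0.248 0.215 0.   ]
rest 0.62 [368.4 209.9] [0.572 0.259 0.   ]
rest_seat 0.82 [375.6 180. ] [0.581 0.255 0.105]
rest_seat 0.81 [283.1 129.5] [0.221 0.284 0.105]
rail_mid 0.94 [270.6 231.5] [ 0.627 -0.18   0.22 ]
collar 0.41 [260.8 239.1] [ 0.63  -0.207  0.22 ]
drops 0.65 [290.5 215.3] [0.438 0.089 0.   ]
cup 0.75 [376.5 177.2] [0.495 0.412 0.   ]
cup 0.62 [423.  259.4] [0.779 0.191 0.   ]
lenscase 0.8 [124.5 311. ] [ 0.411 -0.395  0.   ]
```

```bash
cd pics; python3 -c "
import cv2,numpy as np
cv2.imwrite('both.png',cv2.resize(np.vstack([cv2.imread('top.png'),cv2.imread('scene.png')]),None,fx=.71,fy=.71))"
```

```text
(no output)
```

View pics/top.png

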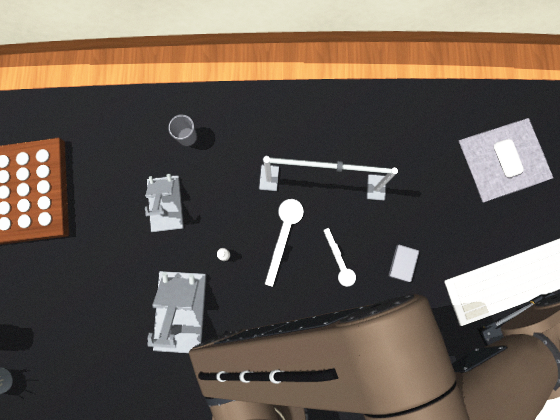

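View pics/scene.png

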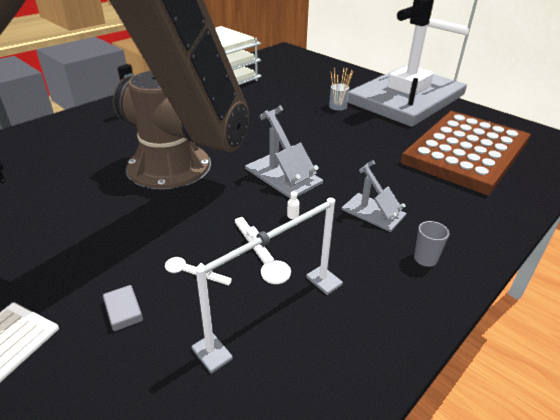

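Top view: the larger occluder lies at about (285,235) with its paddle at (291,211). The small rest is at (165,205) and its tall end faces the robot. The rail runs (266,159) to (395,171) with the collar at (340,166). The scene view agrees. The decoys are the small occluder at (340,255) and the big rest at (180,310).

```bash
cat >> h.py <<'E'
np.set_printoptions(precision=4,suppress=True)
def cur():
    s=sense(); T=np.eye(4);T[:3,:3]=R.from_quat(s["tool_rot"]).as_matrix();T[:3,3]=s["ee_pos"]; return T
def pose(x,z,p):
    """tool pose from x axis & z axis and TCP"""
    z=np.array(z,float);z/=np.linalg.norm(z);x=np.array(x,float);x-=x@z*z;x/=np.linalg.norm(x)
    T=np.eye(4);T[:3,:3]=np.c_[x,np.cross(z,x),z];T[:3,3]=p;return T
def screw(A,B,n):
    D=np.linalg.inv(A)@B
    w=R.from_matrix(D[:3,:3]).as_rotvec()/n
    # constant row: shift p then turn w; D pos = sum R^i p
    Ri=R.from_rotvec(w).as_matrix(); S=sum(np.linalg.matrix_power(Ri,i) for i in range(n))
    p=np.linalg.solve(S,D[:3,3]); r=(np.round(p/.05,3).tolist(),np.round(w/1.5,4).tolist())
    print(n,"x",r,"mm/row %.1f deg/row %.1f"%(1e3*np.linalg.norm(p),np.degrees(np.linalg.norm(w))))
    P=A.copy()
    path=[]
    for i in range(n):
        P=P.copy();P[:3,3]+=P[:3,:3]@p;P[:3,:3]=P[:3,:3]@Ri;path.append(P[:3,3])
    print("path",path[n//3],path[2*n//3],path[-1])
E
python3 - <<'E'
from h import *
s=sense(); im=get_image("wrist"); print(im["T_tool_cam"],im["K"],im["k1"])
top=get_image("top")
a=atz(top,(266.5,159.5),.228);b=atz(top,(395,171),.228);print("posts",a,b,(a+b)/2,np.linalg.norm(a-b))
B=pose([-.949,.316,0],[0,0,-1],[.47,-.07,.26])
screw(cur(),B,14)
E
```

```text
[[-0.0007 -0.9571 -0.2898  0.0821]
 [ 1.     -0.0007 -0.0003 -0.0001]
 [ 0.0001 -0.2898  0.9571 -0.1618]
 [ 0.      0.      0.      1.    ]] [[300.2978   0.     280.6843]
 [  0.     300.2978 204.4787]
 [  0.       0.       1.    ]] -0.029467396223196458
posts [ 0.6465 -0.0386  0.228 ] [ 0.6142 -0.3373  0.228 ] [ 0.6303 -0.1879  0.228 ] 0.300401281594037
14 x ([0.926, 0.356, -0.053], [0.0, 0.0, -0.1139]) mm/row 49.7 deg/row 9.8
path [ 0.4813 -0.474   0.236 ] [ 0.5556 -0.2449  0.2493] [ 0.47 -0.07  0.26]
```

```bash
python3 - <<'E'
from h import *
screw(cur(),pose([-.949,.316,0],[0,0,-1],[.47,-.07,.30]),14)
E
```

```text
14 x ([0.926, 0.356, -0.11], [0.0, 0.0, -0.1139]) mm/row 49.9 deg/row 9.8
path [ 0.4813 -0.474   0.2503] [ 0.5556 -0.2449  0.2779] [ 0.47 -0.07  0.3 ]
```

Call:
apply_moves(
  increments=[
    [[0.926,0.356,-0.11],[0,0,-0.1139]],
    [[0.926,0.356,-0.11],[0,0,-0.1139]],
    [[0.926,0.356,-0.11],[0,0,-0.1139]],
    [[0.926,0.356,-0.11],[0,0,-0.1139]],
    [[0.926,0.356,-0.11],[0,0,-0.1139]],
    [[0.926,0.356,-0.11],[0,0,-0.1139]],
    [[0.926,0.356,-0.11],[0,0,-0.1139]],
    [[0.926,0.356,-0.11],[0,0,-0.1139]],
    [[0.926,0.356,-0.11],[0,0,-0.1139]],
    [[0.926,0.356,-0.11],[0,0,-0.1139]],
    [[0.926,0.356,-0.11],[0,0,-0.1139]],
    [[0.926,0.356,-0.11],[0,0,-0.1139]],
    [[0.926,0.356,-0.11],[0,0,-0.1139]],
    [[0.926,0.356,-0.11],[0,0,-0.1139]],
    [[0,0,0],[0,0,0]],
  ],
)

```text
t: 3.18
ee_pos: [0.4684, -0.0679, 0.3006]
tool_rot: [0.158, 0.987, -0.0, 0.001]
ft_force: [0.4, -0.3, 0.5]
finger_gap: 1.002
finger_force: 0.0
```

```bash
python3 - <<'E'
from h import *
s=sense(); print(s["q"],s["ee_pos"]); im=get_image("wrist"); T=wT(im,s); save(im,"w1")
for n,z in dict(occluder_mid=.007,occluder_paddle=.004,occluder_end=.007,occluder_hook=.0215).items():
    for d in landmark_of("wrist",n)[:3]: print(n,round(d["score"],2),np.round(d["pixel"],1),atz(im,d["pixel"],z,T))
E
```

```text
[-0.2838  0.1911  1.8036  0.0001  1.1456 -1.5377] [ 0.4684 -0.0679  0.3006]
occluder_mid 0.85 [172.8 167.2] [ 0.4133 -0.2239  0.007 ]
occluder_mid 0.71 [278.4 191.1] [ 0.4999 -0.0819  0.007 ]
occluder_paddle 0.95 [151.4 149. ] [ 0.3775 -0.2448  0.004 ]
occluder_paddle 0.56 [277.6 228.2] [ 0.5596 -0.1031  0.004 ]
occluder_end 0.61 [280.5 108.2] [ 0.3832 -0.0401  0.007 ]
occluder_end 0.57 [209.2 206.9] [ 0.49   -0.1947  0.007 ]
occluder_hook 0.85 [192.5 190.1] [ 0.4541 -0.2039  0.0215]
occluder_hook 0.82 [280.6 148. ] [ 0.436  -0.0573  0.0215]
```

View pics/w1.png

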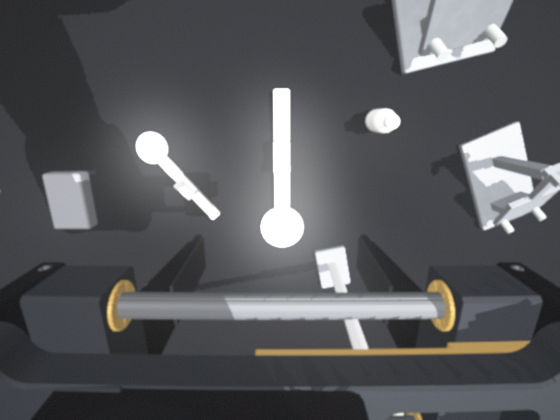

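The wrist view shows the large occluder upright in the image: end edge at (282,88), hook around (281,150), paddle centred at (282,227). I'll refine from these points.

```bash
python3 - <<'E'
from h import *
s=sense(); im=get_image("wrist"); T=wT(im,s)
g=cv2.cvtColor(im["img"],cv2.COLOR_RGB2GRAY)
m=max(silhouettes("wrist","occluder_mid"),key=lambda d:d["pixels"][180:230,270:290].sum())["pixels"]
ys,xs=np.nonzero(m);print(xs.min(),xs.max(),ys.min(),ys.max())
for y in range(85,265,12): 
    r=np.nonzero(m[y,:])[0]; gg=np.nonzero(g[y,240:330]>190)[0]+240
    print(y,(r.min(),r.max()) if len(r) else None,(gg.min(),gg.max()) if len(gg) else None)
E
```

```text
263 303 88 245
85 None None
97 (np.int64(274), np.int64(289)) (np.int64(274), np.int64(290))
109 (np.int64(275), np.int64(290)) (np.int64(274), np.int64(290))
121 (np.int64(275), np.int64(289)) (np.int64(274), np.int64(290))
133 (np.int64(275), np.int64(289)) (np.int64(274), np.int64(291))
145 (np.int64(275), np.int64(291)) (np.int64(274), np.int64(291))
157 (np.int64(275), np.int64(290)) (np.int64(274), np.int64(291))
169 (np.int64(275), np.int64(290)) (np.int64(274), np.int64(291))
181 (np.int64(276), np.int64(289)) (np.int64(275), np.int64(291))
193 (np.int64(276), np.int64(289)) (np.int64(275), np.int64(291))
205 (np.int64(276), np.int64(289)) (np.int64(275), np.int64(291))
217 (np.int64(264), np.int64(301)) (np.int64(264), np.int64(303))
229 (np.int64(263), np.int64(303)) (np.int64(262), np.int64(305))
241 (np.int64(270), np.int64(296)) (np.int64(269), np.int64(298))
253 None (np.int64(317), np.int64(329))
```

```bash
python3 - <<'E'
from h import *
s=sense(); im=get_image("wrist"); T=wT(im,s)
pad=atz(im,(283.3,227.2),.008,T); end=atz(im,(282,87.7),.014,T); h=atz(im,(283,205),.014,T)
e2=atz(im,(282.2,100),.014,T)
u=(e2-pad)[:2];u/=np.linalg.norm(u);print(pad,end,"len(210)",np.linalg.norm((end-pad)[:2]),u)
L=(end-pad)[:2]@u; mid=pad[:2]+u*(65+(L*1e3-210)/2)/1e3
print("mid",mid)
np.savez("occ.npz",u=u,mid=mid)
ph=np.radians(25); x=np.r_[u,0]; z=-(np.sin(ph)*x+np.cos(ph)*np.array([0,0,1]))
tip=np.r_[mid-.005*u,.007]; P=tip-.008*z
G=pose(x,z,P); print("grasp TCP",P)
A=G.copy();A[:3,3]-=.10*z
screw(cur(),A,7); screw(A,G,5)
np.savez("g.npz",A=A,G=G)
E
```

```text
[ 0.5599 -0.096   0.008 ] [ 0.3594 -0.0314  0.014 ] len(210) 0.21063563562692947 [-0.9516  0.3073]
mid [ 0.4977 -0.0759]
grasp TCP [ 0.4993 -0.0764  0.0143]
7 x ([0.14, 0.009, 0.543], [-0.0002, -0.0416, -0.0009]) mm/row 28.0 deg/row 3.6
path [ 0.4555 -0.0641  0.2167] [ 0.454  -0.0627  0.1607] [ 0.4591 -0.0634  0.1049]
5 x ([-0.0, 0.0, 0.4], [0.0, 0.0, 0.0]) mm/row 20.0 deg/row 0.0
path [ 0.4752 -0.0686  0.0686] [ 0.4912 -0.0738  0.0324] [ 0.4993 -0.0764  0.0143]
```

Call:
apply_moves(
  increments=[
    [[0.14,0.009,0.543],[0,-0.0416,-0.0009]],
    [[0.14,0.009,0.543],[0,-0.0416,-0.0009]],
    [[0.14,0.009,0.543],[0,-0.0416,-0.0009]],
    [[0.14,0.009,0.543],[0,-0.0416,-0.0009]],
    [[0.14,0.009,0.543],[0,-0.0416,-0.0009]],
    [[0.14,0.009,0.543],[0,-0.0416,-0.0009]],
    [[0.14,0.009,0.543],[0,-0.0416,-0.0009]],
    [[0,0,0],[0,0,0]],
    [[0,0,0],[0,0,0]],
  ],
)

```text
t: 4.7
ee_pos: [0.4598, -0.0649, 0.1257]
tool_rot: [0.155, 0.968, -0.041, 0.194]
ft_force: [-0.1, -0.4, 0.5]
finger_gap: 1.0
finger_force: 0.0
```

```bash
python3 - <<'E'
from h import *
d=np.load("g.npz"); screw(cur(),d["G"],5); print(cur()[:3])
s=sense(); im=get_image("wrist"); T=wT(im,s); o=np.load("occ.npz")
for n,z in dict(occluder_mid=.007,occluder_paddle=.004,occluder_end=.007,occluder_hook=.0215).items():
    for d in landmark_of("wrist",n)[:2]: 
        p=atz(im,d["pixel"],z,T)[:2]-o["mid"]; print(n,round(d["score"],2),"along",p@o["u"],"across",o["u"][0]*p[1]-o["u"][1]*p[0])
E
```

```text
5 x ([0.029, 0.011, 0.474], [-0.0027, -0.0049, 0.0]) mm/row 23.8 deg/row 0.5
path [ 0.475  -0.0696  0.081 ] [ 0.491  -0.0742  0.0364] [ 0.4993 -0.0764  0.0143]
[[-0.8766  0.315   0.3639  0.4598]
 [ 0.2834  0.9489 -0.1387 -0.0649]
 [-0.389  -0.0185 -0.9211  0.1257]]
occluder_mid 0.88 along 0.036457658229639346 across 0.1639800086792423
occluder_mid 0.77 along -0.004576004345740212 across 0.002311236466904814
occluder_paddle 0.77 along 0.06167804051488719 across 0.19724664419825166
occluder_paddle 0.67 along -0.06789929515537355 across 0.003960329976328315
occluder_end 0.92 along 0.11715889230494565 across -0.00030275877925536876
occluder_end 0.73 along -0.024876710277580923 across 0.11521324384967313
occluder_hook 0.6 along 0.06383067664651451 across -0.0008797908562693108
occluder_hook 0.59 along 0.0015638567094526515 across 0.1393758583670228
```

Call:
apply_moves(
  increments=[
    [[0.029,0.011,0.474],[-0.0027,-0.0049,0]],
    [[0.029,0.011,0.474],[-0.0027,-0.0049,0]],
    [[0.029,0.011,0.474],[-0.0027,-0.0049,0]],
    [[0.029,0.011,0.474],[-0.0027,-0.0049,0]],
    [[0,0,0],[0,0,0]],
    [[0,0,0],[0,0,0]],
  ],
)

```text
t: 5.7
ee_pos: [0.4985, -0.0694, 0.0755]
tool_rot: [0.157, 0.969, -0.045, 0.187]
ft_force: [0.2, -0.4, 0.2]
finger_gap: 1.0
finger_force: 0.0
```

```bash
python3 - <<'E'
from h import *
d=np.load("g.npz"); screw(cur(),d["G"],3); print(cur()[:3])
E
```

```text
3 x ([0.142, -0.035, 0.384], [-0.007, -0.0111, -0.0007]) mm/row 20.6 deg/row 1.1
path [ 0.4986 -0.0742  0.0347] [ 0.4993 -0.0764  0.0143] [ 0.4993 -0.0764  0.0143]
[[-0.8802  0.3218  0.3489  0.4985]
 [ 0.2883  0.9464 -0.1458 -0.0694]
 [-0.3771 -0.0277 -0.9258  0.0755]]
```

```bash
python3 - <<'E'
from h import *
s=sense();print(s["q"],s["qvel"],s["ft_force"])
E
```

```text
[-0.2383  0.4926  2.2379 -1.1342  0.0655 -0.3649] [-0.0014 -0.0101  0.0046  0.0008 -0.002   0.0198] [ 0.1816 -0.3931  0.1903]
```

Call:
apply_moves(
  increments=[
    [[0,0,0],[0,0,0]],
    [[0,0,0],[0,0,0]],
  ],
)

```text
t: 5.95
ee_pos: [0.4987, -0.0694, 0.0757]
tool_rot: [0.159, 0.968, -0.044, 0.188]
ft_force: [-0.2, 0.2, 0.2]
finger_gap: 1.002
finger_force: 0.0
```

```bash
python3 - <<'E'
from h import *
s=sense();print(s["q"],s["qvel"],s["ft_force"],s["ee_pos"])
E
```

```text
[-0.2383  0.4922  2.2376 -1.1338  0.0653 -0.3621] [ 0.0007  0.0035 -0.0031 -0.0001  0.0003  0.0078] [-0.2245  0.2339  0.2134] [ 0.4987 -0.0694  0.0757]
```

Joint 5 is at its lower limit, so a forward tilt is out of reach this close to the base. I'll grip with the tool vertical instead.

```bash
python3 - <<'E'
from h import *
o=np.load("occ.npz"); x=np.r_[o["u"],0]
P=np.r_[o["mid"]-.005*o["u"],.011]; G=pose(x,[0,0,-1],P); A=G.copy();A[2,3]=.12
screw(cur(),A,8); np.savez("g.npz",A=A,G=G); print(P)
E
```

```text
8 x ([-0.039, -0.018, -0.105], [-0.0025, 0.0323, -0.0011]) mm/row 5.7 deg/row 2.8
path [ 0.4982 -0.0716  0.0926] [ 0.5001 -0.0748  0.1092] [ 0.5025 -0.0775  0.12  ]
[ 0.5025 -0.0775  0.011 ]
```

Call:
apply_moves(
  increments=[
    [[-0.039,-0.018,-0.105],[-0.0025,0.0323,-0.0011]],
    [[-0.039,-0.018,-0.105],[-0.0025,0.0323,-0.0011]],
    [[-0.039,-0.018,-0.105],[-0.0025,0.0323,-0.0011]],
    [[-0.039,-0.018,-0.105],[-0.0025,0.0323,-0.0011]],
    [[-0.039,-0.018,-0.105],[-0.0025,0.0323,-0.0011]],
    [[-0.039,-0.018,-0.105],[-0.0025,0.0323,-0.0011]],
    [[-0.039,-0.018,-0.105],[-0.0025,0.0323,-0.0011]],
    [[-0.039,-0.018,-0.105],[-0.0025,0.0323,-0.0011]],
    [[0,0,0],[0,0,0]],
  ],
)

```text
t: 7.08
ee_pos: [0.5015, -0.0817, 0.1145]
tool_rot: [0.161, 0.986, -0.017, 0.029]
ft_force: [0.2, -1.3, -0.1]
finger_gap: 0.998
finger_force: 0.0
```

```bash
python3 - <<'E'
from h import *
d=np.load("g.npz"); print(sense()["q"]); print(cur()[:3]); screw(cur(),d["G"],6)
E
```

```text
[-0.2774  0.46    1.9932 -0.0465  0.6269 -1.4883]
[[-0.9466  0.3181  0.0521  0.5015]
 [ 0.3161  0.9477 -0.0432 -0.0817]
 [-0.0632 -0.0244 -0.9977  0.1145]]
6 x ([0.014, 0.02, 0.344], [-0.0028, 0.007, -0.0012]) mm/row 17.3 deg/row 0.7
path [ 0.5027 -0.0802  0.0627] [ 0.5027 -0.0785  0.0282] [ 0.5025 -0.0775  0.011 ]
```

Call:
apply_moves(
  increments=[
    [[0.014,0.02,0.344],[-0.0028,0.007,-0.0012]],
    [[0.014,0.02,0.344],[-0.0028,0.007,-0.0012]],
    [[0.014,0.02,0.344],[-0.0028,0.007,-0.0012]],
    [[0.014,0.02,0.344],[-0.0028,0.007,-0.0012]],
    [[0.014,0.02,0.25],[-0.0028,0.007,-0.0012]],
    [[0,0,0],[0,0,0]],
  ],
)

```text
t: 7.82
ee_pos: [0.5017, -0.0779, 0.0316]
tool_rot: [0.157, 0.988, -0.002, 0.003]
ft_force: [0.8, -0.2, 0.5]
finger_gap: 0.998
finger_force: 0.0
```

```bash
python3 - <<'E'
from h import *
d=np.load("g.npz"); print(sense()["q"]); print(cur()[:3]); screw(cur(),d["G"],2)
E
```

```text
[-0.2821  0.6165  2.0167 -0.0081  0.5014 -1.5315]
[[-0.951   0.3092  0.0057  0.5017]
 [ 0.3091  0.951  -0.0057 -0.0779]
 [-0.0071 -0.0037 -1.      0.0316]]
2 x ([-0.005, 0.007, 0.206], [-0.0012, 0.0024, -0.0006]) mm/row 10.3 deg/row 0.2
path [ 0.5021 -0.0777  0.0213] [ 0.5025 -0.0775  0.011 ] [ 0.5025 -0.0775  0.011 ]
```

Call:
apply_moves(
  increments=[
    [[-0.005,0.007,0.206],[-0.0012,0.0024,-0.0006]],
    [[-0.005,0.007,0.206],[-0.0012,0.0024,-0.0006]],
    [[0,0,0],[0,0,0]],
  ],
)

```text
t: 8.2
ee_pos: [0.5026, -0.0775, 0.0114]
tool_rot: [0.156, 0.988, -0.0, 0.0]
ft_force: [0.7, 0.5, 0.6]
finger_gap: 0.999
finger_force: 0.0
```

Call:
apply_moves(
  increments=[
    [[0,0,0],[0,0,0]],
    [[0,0,0],[0,0,0]],
    [[0,0,0],[0,0,0]],
    [[0,0,0],[0,0,0]],
    [[0,0,0],[0,0,0]],
    [[0,0,0],[0,0,0]],
  ],
  gripper=1,
)

```text
t: 8.95
ee_pos: [0.5029, -0.0775, 0.0121]
tool_rot: [0.156, 0.988, -0.0, 0.001]
ft_force: [0.4, -0.1, -0.1]
finger_gap: 0.428
finger_force: 0.0
```

Call:
apply_moves(
  increments=[
    [[0,0,-0.4],[0,0,0]],
    [[0,0,-0.6],[0,0,0]],
    [[0,0,-0.8],[0,0,0]],
    [[0,0,-0.8],[0,0,0]],
    [[0,0,-0.6],[0,0,0]],
    [[0,0,-0.4],[0,0,0]],
    [[0,0,0],[0,0,0]],
  ],
)

```text
t: 9.82
ee_pos: [0.5029, -0.0775, 0.1931]
tool_rot: [0.156, 0.988, -0.0, 0.002]
ft_force: [0.1, 0.3, -0.5]
finger_gap: 0.004
finger_force: 0.0
```

```bash
python3 - <<'E'
from h import *
s=sense(); print(s["q"]); print(cur()[:3]); im=get_image("wrist"); save(im,"w2")
for n in ["occluder_mid","occluder_paddle","occluder_end","occluder_hook"]:
    print(n,[(round(d["score"],2),np.round(d["pixel"])) for d in landmark_of("wrist",n)[:2]])
im=get_image("top")
for n,z in dict(rest=0,rest_seat=.105).items():
    for d in landmark_of("top",n)[:2]: print(n,d["score"],d["pixel"],atz(im,d["pixel"],z))
E
```

```text
[-0.2827  0.3616  1.8778 -0.0002  0.8978 -1.541 ]
[[-0.9516  0.3074  0.0043  0.5029]
 [ 0.3074  0.9516 -0.0014 -0.0775]
 [-0.0045  0.     -1.      0.1931]]
occluder_mid [(0.84, array([280., 181.])), (0.8, array([139., 152.]))]
occluder_paddle [(0.9, array([109., 125.])), (0.73, array([278., 233.]))]
occluder_end [(0.83, array([281.,  71.])), (0.57, array([184., 205.]))]
occluder_hook [(0.9, array([161., 186.]))]
rest 0.89 [169.2, 211.2] [0.5643 0.2399 0.    ]
rest_seat 0.78 [154.0, 199.0] [0.5805 0.2558 0.105 ]
rest_seat 0.62 [165.7, 318.0] [0.2788 0.2215 0.105 ]
```

View pics/w2.png

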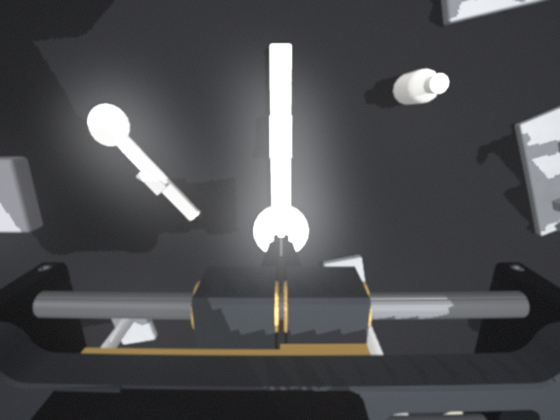

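The fingers hadn't finished closing before the lift, so the occluder is still on the desk, straight at column 281 and with its paddle at (280,231). I'll redo the grasp and give the fingers more time.

Call:
apply_moves(
  increments=[
    [[0,0,0],[0,0,0]],
    [[0,0,0.5],[0,0,0]],
    [[0,0,0.5],[0,0,0]],
    [[0,0,0.5],[0,0,0]],
    [[0,0,0.5],[0,0,0]],
    [[0,0,0.5],[0,0,0]],
    [[0,0,0.3],[0,0,0]],
    [[0,0,0.3],[0,0,0]],
    [[0,0,0.3],[0,0,0]],
    [[0,0,0.2],[0,-0.003,0]],
    [[0,0,0],[0,0,0]],
  ],
  gripper=-0.1,
)

```text
t: 11.6
ee_pos: [0.5026, -0.0774, 0.0115]
tool_rot: [0.156, 0.988, -0.0, 0.003]
ft_force: [0.9, 0.1, 0.5]
finger_gap: 0.545
finger_force: 0.0
```

Call:
apply_moves(
  increments=[
    [[0,0,0],[0,0,0]],
    [[0,0,0],[0,0,0]],
    [[0,0,0],[0,0,0]],
    [[0,0,0],[0,0,0]],
    [[0,0,0],[0,0,0]],
    [[0,0,0],[0,0,0]],
  ],
  gripper=1,
)

```text
t: 12.35
ee_pos: [0.503, -0.0776, 0.0123]
tool_rot: [0.156, 0.988, -0.001, 0.003]
ft_force: [-0.5, 0.8, 5.7]
finger_gap: 0.226
finger_force: 30.0
```

Call:
apply_moves(
  increments=[
    [[0,0,-0.3],[0,0,0]],
    [[0,0,-0.6],[0,0,0]],
    [[0,0,-0.9],[0,0,0]],
    [[0,0,-0.9],[0,0,0]],
    [[0,0,-0.9],[0,0,0]],
    [[0,0,-0.9],[0,0,0]],
    [[0,0.7,-0.6],[0,0,0.03]],
    [[0,0.9,-0.5],[0,0,0.03]],
    [[0,0.9,-0.4],[0,0,0.03]],
    [[0,0.7,0],[0,0,0.03]],
    [[0,0.5,0],[0,0,0.03]],
    [[0,0,0],[0,0,0]],
    [[0,0,0],[0,0,0]],
  ],
)

```text
t: 13.98
ee_pos: [0.5715, 0.0931, 0.3124]
tool_rot: [0.265, 0.964, -0.0, 0.003]
ft_force: [0.6, -0.4, -0.6]
finger_gap: 0.23
finger_force: 30.0
```

```bash
python3 - <<'E'
from h import *
s=sense(); print(s["q"],s["finger_gap"],s["ft_force"]); print(cur()[:3]); im=get_image("wrist"); save(im,"w3"); T=wT(im,s)
for n,z in dict(rest=0,rest_seat=.105,occluder_mid=0,occluder_paddle=0,occluder_end=0).items():
    for d in landmark_of("wrist",n)[:2]: print(n,round(d["score"],2),np.round(d["pixel"],1),atz(im,d["pixel"],z,T))
E
```

```text
[ 0.0486  0.345   1.5523 -0.0026  1.2388 -0.9847] 0.23019261879823402 [ 0.6153 -0.3989 -0.5631]
[[-0.8594  0.5113  0.0057  0.5715]
 [ 0.5113  0.8594 -0.0022  0.0931]
 [-0.006   0.001  -1.      0.3124]]
rest 0.89 [371.8 111.3] [0.57   0.2552 0.    ]
rest_seat 0.58 [401.7 120.9] [0.5825 0.2548 0.105 ]
occluder_mid 0.94 [ 62.2 185.2] [ 0.4137 -0.2305  0.    ]
occluder_mid 0.66 [281.9 246.2] [0.6921 0.0241 0.    ]
occluder_paddle 0.87 [278.  330.4] [ 0.8399 -0.0724  0.    ]
occluder_paddle 0.61 [ 36.7 171.1] [ 0.374  -0.2509  0.    ]
occluder_end 0.88 [108.8 214.2] [ 0.4927 -0.1964  0.    ]
occluder_end 0.6 [280.6  29.2] [0.4038 0.1934 0.    ]
```

View pics/w3.png

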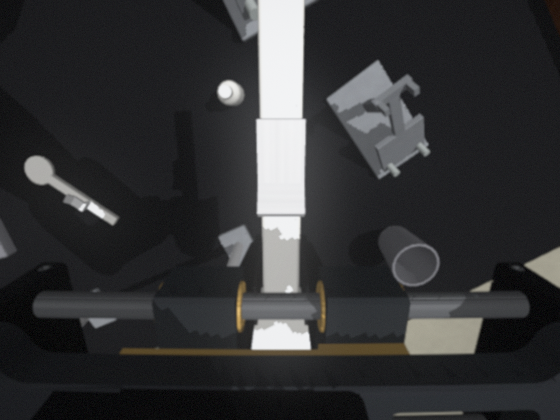

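Wrist view: the occluder is held centrally. The small rest is at right with base corners (378,61), (327,99) and (380,178), its pegs at (393,170) and (424,149).

```bash
python3 - <<'E'
from h import *
s=sense(); im=get_image("wrist"); T=wT(im,s)
for z in (0,.008):
    a,b,c=[atz(im,p,z,T) for p in [(378,61),(327,99),(380,178)]]
    print(z,a,b,c,np.linalg.norm(a-b),np.linalg.norm(b-c)," centre",(a+c)/2,"axis",(b-c)/np.linalg.norm(b-c), (a-b)/np.linalg.norm(a-b))
# held occluder in tool frame: edges of handle end
g=cv2.cvtColor(im["img"],cv2.COLOR_RGB2GRAY)
for y in (15,60,100,230,270):
    r=np.nonzero(g[y,240:320]>110)[0]+240; print(y,r.min(),r.max())
E
```

```text
0 [ 0.5121  0.294  -0.    ] [0.5206 0.205  0.    ] [0.6707 0.2213 0.    ] 0.0893382334019059 0.15098971121750765  centre [ 0.5914  0.2576 -0.    ] axis [-0.9941 -0.1081  0.    ] [-0.0946  0.9955 -0.    ]
0.008 [0.5119 0.2913 0.008 ] [0.5202 0.2038 0.008 ] [0.6678 0.2199 0.008 ] 0.0878292698653865 0.14843942608267804  centre [0.5899 0.2556 0.008 ] axis [-0.9941 -0.1081  0.    ] [-0.0946  0.9955 -0.    ]
15 250 304
60 258 303
100 240 302
230 240 300
270 263 298
```

```bash
cat >> h.py <<'E'
a=np.array([-.9946,-.104,0]); Z=np.array([0,0,1.]); q=.5**.5
xo=q*(a+Z); zo=q*(Z-a); seat=np.array([.582,.2552,.105])
def seatpose(up,n,dx=.005,dz=.0048):
    m=seat+up*xo+n*zo; return pose(xo,-zo,m-dx*xo+dz*zo)
E
python3 - <<'E'
from h import *
s=sense(); im=get_image("wrist"); M=np.array(im["T_tool_cam"])
for n,p in dict(mid=(.005,0,.0048),end=(.12,0,.0048),paddle=(-.06,0,.0078),tip=(.15,0,-.0022)).items(): print(n,proj(im,p,M))
B=seatpose(.004,.13); print(B[:3]); screw(cur(),B,9)
E
```

```text
mid [280.7979 246.9633]
end [280.6496  35.725 ]
paddle [280.8548 332.1672]
tip [280.6031 -40.6443]
[[-0.7033 -0.104  -0.7033  0.6775]
 [-0.0735  0.9946 -0.0735  0.2652]
 [ 0.7071  0.     -0.7071  0.1996]]
9 x ([-0.209, 0.457, 0.177], [0.0186, 0.0566, -0.0451]) mm/row 26.6 deg/row 6.4
path [0.6431 0.1589 0.2693] [0.6718 0.2205 0.2279] [0.6775 0.2652 0.1996]
```

Call:
apply_moves(
  increments=[
    [[-0.209,0.457,0.177],[0.0186,0.0566,-0.0451]],
    [[-0.209,0.457,0.177],[0.0186,0.0566,-0.0451]],
    [[-0.209,0.457,0.177],[0.0186,0.0566,-0.0451]],
    [[-0.209,0.457,0.177],[0.0186,0.0566,-0.0451]],
    [[-0.209,0.457,0.177],[0.0186,0.0566,-0.0451]],
    [[-0.209,0.457,0.177],[0.0186,0.0566,-0.0451]],
    [[-0.209,0.457,0.177],[0.0186,0.0566,-0.0451]],
    [[-0.209,0.457,0.177],[0.0186,0.0566,-0.0451]],
    [[-0.209,0.457,0.177],[0.0186,0.0566,-0.0451]],
    [[0,0,0],[0,0,0]],
    [[0,0,0],[0,0,0]],
  ],
)

```text
t: 15.75
ee_pos: [0.6778, 0.2652, 0.1999]
tool_rot: [-0.048, 0.923, -0.02, -0.381]
ft_force: [0.3, -0.6, -1.4]
finger_gap: 0.229
finger_force: 30.0
```

```bash
python3 - <<'E'
from h import *
s=sense(); print(s["q"],s["finger_gap"]);print(cur()[:3]); 
screw(cur(),seatpose(.004,.13),2); screw(cur(),seatpose(.004,.05),5)
im=get_image("wrist"); save(im,"w4"); T=wT(im,s)
for n,z in dict(rest_seat=.105,rest=0).items():
    for d in landmark_of("wrist",n)[:2]: print(n,round(d["score"],2),np.round(d["pixel"],1),atz(im,d["pixel"],z,T))
E
```

```text
[ 0.2459  1.0427  0.682   0.1233  2.192  -1.3976] 0.229006603301588
[[-0.7044 -0.1034 -0.7022  0.6778]
 [-0.0732  0.9946 -0.0731  0.2652]
 [ 0.706  -0.0001 -0.7082  0.1999]]
2 x ([0.0, -0.0, 0.004], [0.0001, 0.0005, -0.0002]) mm/row 0.2 deg/row 0.0
path [0.6777 0.2652 0.1998] [0.6775 0.2652 0.1996] [0.6775 0.2652 0.1996]
5 x ([0.0, -0.0, 0.322], [0.0, 0.0002, -0.0001]) mm/row 16.1 deg/row 0.0
path [0.6552 0.2629 0.1771] [0.6326 0.2605 0.1544] [0.6212 0.2593 0.143 ]
```

View pics/w4.png

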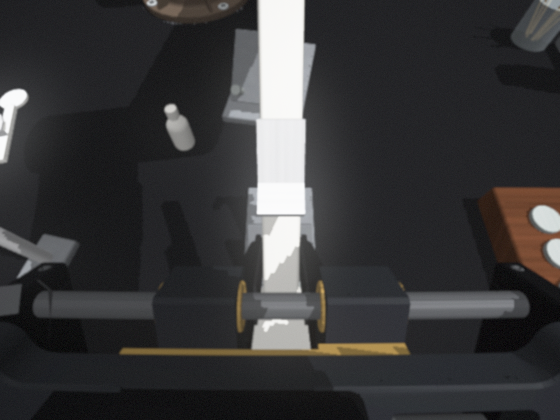

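The pose was reached. The rest base spans columns 247 to 314, centred under the handle at about 281, so I can lower it in.

Call:
apply_moves(
  increments=[
    [[0,0,0.4],[0,0,0]],
    [[0,0,0.4],[0,0,0]],
    [[0,0,0.4],[0,0,0]],
    [[0,0,0.4],[0,0,0]],
    [[0,0,0.4],[0,0,0]],
    [[0,0,0.2],[0,0,0]],
    [[0,0,0],[0,0,0]],
  ],
)

```text
t: 16.77
ee_pos: [0.6003, 0.2573, 0.1226]
tool_rot: [-0.048, 0.923, -0.02, -0.382]
ft_force: [0.7, -1.0, -1.2]
finger_gap: 0.23
finger_force: 30.0
```

```bash
python3 - <<'E'
from h import *
s=sense(); print(s["q"],s["ft_force"]);print(cur()[:3]); 
screw(cur(),seatpose(.004,.002),4)
E
```

```text
[ 0.2593  0.9637  1.0703  0.1153  1.8843 -1.425 ] [ 0.7154 -1.0154 -1.2173]
[[-0.7038 -0.1039 -0.7028  0.6003]
 [-0.0737  0.9946 -0.0733  0.2573]
 [ 0.7066  0.0003 -0.7076  0.1226]]
4 x ([-0.002, -0.001, 0.093], [0.0, 0.0001, 0.0]) mm/row 4.7 deg/row 0.0
path [0.5939 0.2565 0.1158] [0.5907 0.2562 0.1125] [0.5875 0.2558 0.1091]
```

Call:
apply_moves(
  increments=[
    [[0,0,0.1],[0,0,0]],
    [[0,0,0.1],[0,0,0]],
    [[0,0,0.1],[0,0,0]],
    [[0,0,0.06],[0,0,0]],
    [[0,0,0],[0,0,0]],
  ],
)

```text
t: 17.4
ee_pos: [0.5874, 0.2563, 0.1091]
tool_rot: [-0.048, 0.923, -0.02, -0.382]
ft_force: [-0.5, -1.2, -0.8]
finger_gap: 0.226
finger_force: 30.0
```

Call:
apply_moves(
  increments=[
    [[0,0,0.03],[0,0,0]],
    [[0,0,0.03],[0,0,0]],
    [[0,0,0],[0,0,0]],
  ],
)

```text
t: 17.77
ee_pos: [0.5867, 0.2562, 0.1083]
tool_rot: [-0.048, 0.923, -0.019, -0.38]
ft_force: [7.8, 2.4, 5.8]
finger_gap: 0.23
finger_force: 30.0
```

Call:
apply_moves(
  increments=[
    [[-0.04,0,0],[0,0,0]],
    [[-0.04,0,0],[0,0,0]],
    [[0,0,0],[0,0,0]],
  ],
)

```text
t: 18.15
ee_pos: [0.589, 0.2564, 0.106]
tool_rot: [-0.048, 0.923, -0.019, -0.381]
ft_force: [3.9, 0.4, 10.2]
finger_gap: 0.229
finger_force: 30.0
```

Call:
apply_moves(
  increments=[
    [[0,0,0],[0,0,0]],
    [[0,0,0],[0,0,0]],
    [[0,0,0],[0,0,0]],
    [[0,0,0],[0,0,0]],
    [[0,0,0],[0,0,0]],
    [[0,0,0],[0,0,0]],
  ],
  gripper=-0.2,
)

```text
t: 18.9
ee_pos: [0.5882, 0.2563, 0.1041]
tool_rot: [-0.048, 0.923, -0.02, -0.382]
ft_force: [-0.2, -0.1, -0.0]
finger_gap: 0.602
finger_force: 0.0
```

```bash
python3 - <<'E'
from h import *
s=sense(); print(s["ft_force"]);print(cur()[:3]); 
im=get_image("wrist"); save(im,"w5"); T=wT(im,s)
for n in ["occluder_mid","occluder_end","occluder_hook"]:
    print(n,[(round(d["score"],2),np.round(d["pixel"],1)) for d in landmark_of("wrist",n)[:2]])
for k in (0,-.004,.004): print(k,[proj(im,seat+(v+k)*xo,T) for v in (0,.115)], proj(im,seat+(.062+k)*xo+.0145*zo,T))
E
```

```text
[-0.1798 -0.0992 -0.0257]
[[-0.7032 -0.1043 -0.7033  0.5882]
 [-0.0739  0.9945 -0.0736  0.2563]
 [ 0.7071  0.0002 -0.7071  0.1041]]
occluder_mid [(0.82, array([281.8, 249.5]))]
occluder_end []
occluder_hook [(0.87, array([281.4, 141.3]))]
0 [array([279.7044, 247.175 ]), array([279.5041,  34.4593])] [279.5197 145.3356]
-0.004 [array([279.7105, 253.2034]), array([279.5118,  43.2861])] [279.528  153.4241]
0.004 [array([279.6982, 241.0655]), array([279.4964,  25.5206])] [279.5113 137.1278]
```

View pics/w5.png

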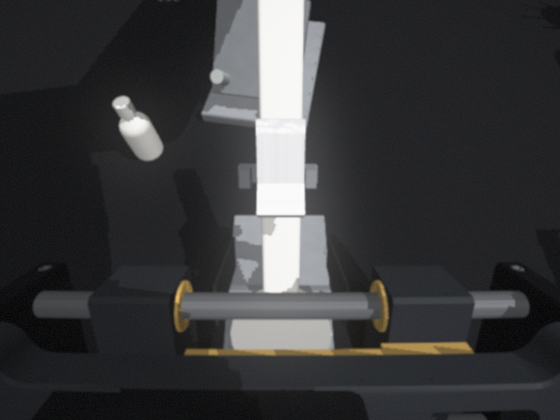

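The occluder is seated: handle centred between the cheeks (247 and 313, row 176) and released. Next I'll withdraw and move to the free end.

```bash
cat >> h.py <<'E'
mid1=np.array([.5813,.2556,.1042]); t=np.radians(10)
tz=-np.cos(t)*Z-np.sin(t)*a
def endpose(back): return pose(xo,tz,mid1+.112*xo-back*tz)
E
python3 - <<'E'
from h import *
C=cur(); W=C.copy(); W[:3,3]-=.14*W[:3,2]
B=endpose(.12); print(W[:3,3],B[:3]); screw(W,B,9)
E
```

```text
[0.6867 0.2666 0.2032] [[-0.9795 -0.104   0.1727  0.4818]
 [-0.1024  0.9946  0.0181  0.2452]
 [-0.1737  0.     -0.9848  0.3016]]
9 x ([0.525, 0.0, -0.046], [0.0, -0.0711, 0.0]) mm/row 26.4 deg/row 6.1
path [0.6079 0.2584 0.2716] [0.534  0.2506 0.2978] [0.4818 0.2452 0.3016]
```

Call:
apply_moves(
  increments=[
    [[0,0,-0.3],[0,0,0]],
    [[0,0,-0.5],[0,0,0]],
    [[0,0,-0.7],[0,0,0]],
    [[0,0,-0.7],[0,0,0]],
    [[0,0,-0.6],[0,0,0]],
    [[0,0,0],[0,0,0]],
  ],
)

```text
t: 19.85
ee_pos: [0.6875, 0.2665, 0.2036]
tool_rot: [-0.048, 0.923, -0.02, -0.381]
ft_force: [0.2, 0.9, -0.4]
finger_gap: 0.602
finger_force: 0.0
```

Call:
apply_moves(
  increments=[
    [[0.525,0,-0.046],[0,-0.0711,0]],
    [[0.525,0,-0.046],[0,-0.0711,0]],
    [[0.525,0,-0.046],[0,-0.0711,0]],
    [[0.525,0,-0.046],[0,-0.0711,0]],
    [[0.525,0,-0.046],[0,-0.0711,0]],
    [[0.525,0,-0.046],[0,-0.0711,0]],
    [[0.525,0,-0.046],[0,-0.0711,0]],
    [[0.525,0,-0.046],[0,-0.0711,0]],
    [[0.525,0,-0.046],[0,-0.0711,0]],
    [[0,0,0],[0,0,0]],
    [[0,0,0],[0,0,0]],
  ],
)

```text
t: 21.22
ee_pos: [0.4816, 0.2451, 0.3015]
tool_rot: [-0.052, 0.995, 0.005, 0.087]
ft_force: [1.1, 0.1, -0.1]
finger_gap: 0.599
finger_force: 0.0
```

```bash
python3 - <<'E'
from h import *
s=sense(); print(s["q"]); print(cur()[:3]); screw(cur(),endpose(0),6)
im=get_image("wrist"); save(im,"w6"); T=wT(im,s)
for n,c in dict(occluder_mid=(0,0),occluder_end=(.115,0),occluder_hook=(.062,.0145),occluder_paddle=(-.065,-.003)).items():
    print(n,[(round(d["score"],2),np.round(d["pixel"],1)) for d in landmark_of("wrist",n)[:2]],proj(im,mid1+c[0]*xo+c[1]*zo,T))
E
```

```text
[ 0.3706  0.233   1.756  -0.0543  0.9853 -1.2789]
[[-0.9795 -0.1048  0.1721  0.4816]
 [-0.1032  0.9945  0.0184  0.2451]
 [-0.1731  0.0002 -0.9849  0.3015]]
6 x ([-0.001, 0.0, 0.4], [0.0, -0.0001, 0.0001]) mm/row 20.0 deg/row 0.0
path [0.4921 0.2462 0.2424] [0.499  0.247  0.2031] [0.5025 0.2474 0.1834]
occluder_mid [(0.75, array([282.5, 229.2]))] [280.6825 228.6605]
occluder_end [(0.82, array([279.2, 197.8]))] [280.7297 200.7886]
occluder_hook [(0.92, array([281.1, 228.7]))] [280.708  228.2913]
occluder_paddle [(0.84, array([279.3, 237.3]))] [280.6652 236.6573]
```

The landmarks agree with prediction to 1–3 px, so I'll descend and grip the end.

Call:
apply_moves(
  increments=[
    [[0,0,0.5],[0,0,0]],
    [[0,0,0.5],[0,0,0]],
    [[0,0,0.5],[0,0,0]],
    [[0,0,0.4],[0,0,0]],
    [[0,0,0.3],[0,0,0]],
    [[0,0,0.2],[0,0,0]],
    [[0,0,0],[0,0,0]],
  ],
)

```text
t: 22.35
ee_pos: [0.5026, 0.2473, 0.183]
tool_rot: [-0.052, 0.995, 0.005, 0.087]
ft_force: [-0.8, -0.1, 1.6]
finger_gap: 0.599
finger_force: 0.0
```

Call:
apply_moves(
  increments=[
    [[0,0,0],[0,0,0]],
    [[0,0,0],[0,0,0]],
    [[0,0,0],[0,0,0]],
    [[0,0,0],[0,0,0]],
    [[0,0,0],[0,0,0]],
    [[0,0,0],[0,0,0]],
    [[0,0,0],[0,0,0]],
  ],
  gripper=1,
)

```text
t: 23.22
ee_pos: [0.5027, 0.2473, 0.1837]
tool_rot: [-0.052, 0.995, 0.005, 0.087]
ft_force: [-0.2, -0.1, 2.1]
finger_gap: 0.229
finger_force: 30.0
```

```bash
python3 - <<'E'
from h import *
s=sense(); print(s["q"]); print(cur()[:3]); C=cur()
# occluder in tool frame
O=np.eye(4);O[:3,:3]=np.c_[xo,np.cross(zo,xo),zo];O[:3,3]=mid1
D=np.linalg.inv(C)@O; print(D[:3]); np.save("D.npy",D)
top=get_image("top"); sc=get_image("scene")
for c,i in(("top",top),("scene",sc)):
  for n in("rail_mid","collar"):
    for d in landmark_of(c,n)[:1]: print(c,n,d["score"],d["pixel"],atz(i,d["pixel"],.22))
for p in [(330.5,200.5),(201.5,269)]: print(atz(sc,p,.228))
E
```

```text
[ 0.36    0.3921  1.8708 -0.067   0.7105 -1.2682]
[[-0.9794 -0.1044  0.1729  0.5027]
 [-0.1027  0.9945  0.0185  0.2473]
 [-0.1739  0.0003 -0.9848  0.1837]]
[[ 0.5734  0.0003 -0.8193 -0.064 ]
 [ 0.0005 -1.     -0.0001 -0.    ]
 [-0.8193 -0.0004 -0.5733  0.092 ]]
top rail_mid 0.78 [332.8, 165.2] [ 0.6321 -0.1933  0.22  ]
top collar 0.6 [337.6, 164.3] [ 0.6341 -0.2047  0.22  ]
scene rail_mid 0.61 [272.6, 233.3] [ 0.6334 -0.1811  0.22  ]
scene collar 0.61 [259.2, 237.4] [ 0.6244 -0.2062  0.22  ]
[ 0.651  -0.0363  0.228 ]
[ 0.6206 -0.3327  0.228 ]
```

```bash
cat >> h.py <<'E'
import os
D=np.load("D.npy") if os.path.exists("D.npy") else None
rm=np.array([.633,-.186,.22]); r=np.array([.105,.9945,0]);r/=np.linalg.norm(r); nn=np.array([r[1],-r[0],0]); L=np.radians(10)
colS=-.0196
def hang(s,back,up,rm=rm):
    """tool pose for hook at rail arc s (from rail mid), back toward robot, up"""
    H=rm+s*r-back*nn+up*Z; X=np.cos(L)*Z-np.sin(L)*nn; Zo=np.cos(L)*nn+np.sin(L)*Z
    O=np.eye(4);O[:3,:3]=np.c_[X,np.cross(Zo,X),Zo];O[:3,3]=H-.062*X-.0145*Zo
    return O@np.linalg.inv(D)
E
python3 - <<'E'
from h import *
C=cur(); W=C.copy(); W[:3,3]+=.06*zo+.05*Z
screw(C,W,5); B=hang(colS+.08,.10,.08); print(B[:3]); screw(W,B,14)
E
```

```text
5 x ([-0.231, 0.0, -0.335], [-0.0, 0.0, 0.0]) mm/row 20.3 deg/row 0.0
path [0.5196 0.2491 0.2206] [0.5365 0.2509 0.2576] [0.5449 0.2517 0.2761]
[[-0.9014  0.1049 -0.42    0.5173]
 [ 0.0948  0.9945  0.0447 -0.1131]
 [ 0.4224  0.0005 -0.9064  0.3469]]
14 x ([0.055, -0.52, -0.103], [-0.0013, 0.029, 0.0101]) mm/row 26.6 deg/row 2.6
path [0.5387 0.1208 0.2995] [ 0.5283 -0.0095  0.3248] [ 0.5173 -0.1131  0.3469]
```

Call:
apply_moves(
  increments=[
    [[-0.16,0,-0.12],[0,0,0]],
    [[-0.24,0,-0.3],[0,0,0]],
    [[-0.25,0,-0.4],[0,0,0]],
    [[-0.25,0,-0.4],[0,0,0]],
    [[-0.255,0,-0.455],[0,0,0]],
    [[0,0,0],[0,0,0]],
  ],
)

```text
t: 24.28
ee_pos: [0.5457, 0.2519, 0.2774]
tool_rot: [-0.052, 0.995, 0.005, 0.088]
ft_force: [-0.2, 0.3, -0.8]
finger_gap: 0.229
finger_force: 30.0
```

Call:
apply_moves(
  increments=[
    [[0.055,-0.52,-0.103],[-0.0013,0.029,0.0101]],
    [[0.055,-0.52,-0.103],[-0.0013,0.029,0.0101]],
    [[0.055,-0.52,-0.103],[-0.0013,0.029,0.0101]],
    [[0.055,-0.52,-0.103],[-0.0013,0.029,0.0101]],
    [[0.055,-0.52,-0.103],[-0.0013,0.029,0.0101]],
    [[0.055,-0.52,-0.103],[-0.0013,0.029,0.0101]],
    [[0.055,-0.52,-0.103],[-0.0013,0.029,0.0101]],
    [[0.055,-0.52,-0.103],[-0.0013,0.029,0.0101]],
    [[0.055,-0.52,-0.103],[-0.0013,0.029,0.0101]],
    [[0.055,-0.52,-0.103],[-0.0013,0.029,0.0101]],
    [[0.055,-0.52,-0.103],[-0.0013,0.029,0.0101]],
    [[0.055,-0.52,-0.103],[-0.0013,0.029,0.0101]],
    [[0.055,-0.52,-0.103],[-0.0013,0.029,0.0101]],
    [[0.055,-0.52,-0.103],[-0.0013,0.029,0.0101]],
    [[0,0,0],[0,0,0]],
    [[0,0,0],[0,0,0]],
  ],
)

```text
t: 26.28
ee_pos: [0.5172, -0.1128, 0.346]
tool_rot: [0.052, 0.975, 0.012, -0.217]
ft_force: [0.2, -0.2, -0.7]
finger_gap: 0.233
finger_force: 30.0
```

```bash
python3 - <<'E'
from h import *
s=sense(); print(s["q"],s["finger_gap"]); C=cur(); print(C[:3]); screw(C,hang(colS+.08,.10,.08),2)
im=get_image("wrist"); save(im,"w7"); T=wT(im,s); sc=get_image("scene"); tp=get_image("top")
O=C@D; P=dict(occluder_mid=(0,0),occluder_end=(.115,0),occluder_hook=(.062,.0145),occluder_paddle=(-.065,-.003))
for cam,i,t in (("wrist",im,T),("scene",sc,None),("top",tp,None)):
  for n,c in P.items():
    print(cam,n,[(round(d["score"],2),np.round(d["pixel"],1)) for d in landmark_of(cam,n)[:2]],proj(i,(O@[c[0],0,c[1],1])[:3],t))
for n in("rail_mid","collar"):
    for d in landmark_of("wrist",n)[:2]: print(n,round(d["score"],2),d["pixel"],atz(im,d["pixel"],.22,T))
E
```

```text
[-0.2989  0.4389  1.3804 -0.0826  1.7519 -1.7612] 0.23298185809369662
[[-0.9009  0.1055 -0.4211  0.5172]
 [ 0.0955  0.9944  0.0448 -0.1128]
 [ 0.4235  0.0002 -0.9059  0.346 ]]
2 x ([0.002, -0.003, -0.008], [0.0, -0.0004, -0.0002]) mm/row 0.5 deg/row 0.0
path [ 0.5172 -0.113   0.3464] [ 0.5173 -0.1131  0.3469] [ 0.5173 -0.1131  0.3469]
wrist occluder_mid [(0.7, array([210. , 199.2]))] [280.5838 274.2106]
wrist occluder_end [(0.8, array([229.8, 240.7])), (0.74, array([279.7, 257.6]))] [280.656  256.7163]
wrist occluder_hook [(0.73, array([218.1, 222.4])), (0.55, array([281. , 287.4]))] [280.6271 286.6993]
wrist occluder_paddle [(0.77, array([198.9, 180.1]))] [280.5615 276.5708]
scene occluder_mid [(0.88, array([262.6, 190.5])), (0.6, array([188. , 265.9]))] [261.3755 189.5493]
scene occluder_end [(0.97, array([256.9, 131.5])), (0.81, array([224.3, 279.9]))] [254.5069 135.5024]
scene occluder_hook [(0.95, array([208. , 270.7])), (0.87, array([263.9, 166.7]))] [262.348  163.2496]
scene occluder_paddle [(0.84, array([265.1, 217.4])), (0.55, array([175.7, 261. ]))] [264.0051 216.735 ]
top occluder_mid [(0.81, array([340.4, 264.3]))] [300.5695 205.1993]
top occluder_end [(0.94, array([327. , 235.3]))] [302.0889 205.7686]
top occluder_hook [(0.83, array([335.1, 246.3]))] [301.9371 198.7543]
top occluder_paddle [(0.8, array([344.4, 276.8]))] [299.7351 206.1683]
rail_mid 0.56 [489.5, 258.5] [0.5455 0.0994 0.22  ]
```

View pics/w7.png

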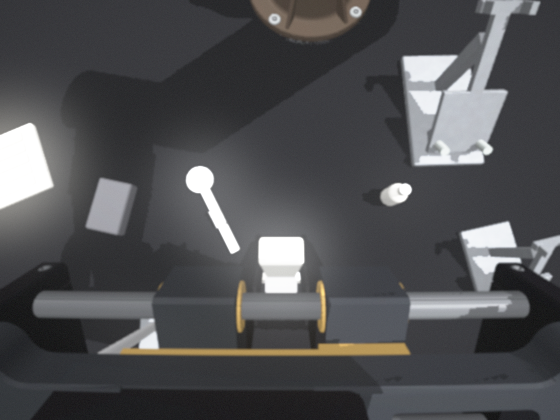

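The held pose agrees with prediction, but the rail is out of the wrist camera's view. I'll refine the rail line from the first top and scene pictures by sub-pixel fitting.

```bash
python3 - <<'E'
from h import *
def fit(name,cols,p0,p1,w=6):
    g=cv2.cvtColor(cv2.imread(f"pics/{name}.png"),cv2.COLOR_BGR2GRAY).astype(float); i=get_image(name); pts=[]
    for c in cols:
        y=p0[1]+(p1[1]-p0[1])*(c-p0[0])/(p1[0]-p0[0]); a0=int(round(y))-w; col=g[a0:a0+2*w+1,c]
        k=np.nonzero(col>col.min()+.5*(col.max()-col.min()))[0]
        pts.append((c,a0+(k.min()+k.max())/2,k.max()-k.min()+1))
    pts=np.array(pts); med=np.polyfit(pts[:,0],pts[:,1],1)
    res=pts[:,1]-np.polyval(med,pts[:,0]); ok=abs(res)<1; med=np.polyfit(pts[ok,0],pts[ok,1],1)
    print(name,"width",np.median(pts[:,2]),"n",ok.sum(),len(ok),"res",np.std(res[ok]))
    A=[atz(i,(c,np.polyval(med,c)),.22) for c in (cols[0],cols[-1])]
    d=(A[1]-A[0]);d/=np.linalg.norm(d)
    xat=[A[0][0]+d[0]/d[1]*(y-A[0][1]) for y in (-.05,-.125,-.186,-.3)]
    print("dir",d,"x at y=-.05,-.125,-.186,-.3:",np.round(xat,4))
    return g,med
fit("top",list(range(276,330))+list(range(348,386)),(266,159.5),(395,171))
fit("scene",list(range(213,252))+list(range(274,322)),(330.5,201),(201.5,269))
g=cv2.cvtColor(cv2.imread("pics/top.png"),cv2.COLOR_BGR2GRAY)
for y in range(161,172): print(y,g[y,328:352])
E
```

```text
top width 5.0 n 73 92 res 0.494336781954306
dir [-0.1179 -0.993   0.    ] x at y=-.05,-.125,-.186,-.3: [0.6478 0.6389 0.6317 0.6181]
scene width 7.0 n 71 87 res 0.2415687952527158
dir [0.1058 0.9944 0.    ] x at y=-.05,-.125,-.186,-.3: [0.6458 0.6379 0.6314 0.6192]
161 [43 42 46 40 45 36 42 44 48 72 92 76 75 66 53 42 43 42 42 43 38 44 42 38]
162 [ 89  82  76  78  58  52  48  47  52  86 117 113 109 102  82  43  43  37
  42  41  43  43  41  41]
163 [205 199 193 190 155 139 133 129 118 109 128 122 127 120 103  50  51  45
  42  47  47  43  40  41]
164 [249 249 248 247 246 245 243 242 232 164 134 135 131 135 123 118 141 125
 123 113 110 101  90  79]
165 [252 252 252 251 251 250 251 250 244 139 138 139 137 138 162 222 246 244
 243 242 239 237 228 196]
166 [245 246 248 249 250 250 251 251 246 146 136 133 137 139 185 242 250 250
 250 250 250 250 249 249]
167 [208 215 219 225 229 230 234 238 230 144 133 134 134 142 168 227 250 251
 252 252 252 252 252 252]
168 [ 54  66  73  82 113 121 142 177 172 106 122 124 124 130 152 195 233 233
 236 240 242 244 245 247]
169 [ 42  39  41  41  42  42  42  46  59  99 110 108 109 103  78 101 120 125
 150 185 195 199 205 214]
170 [43 41 41 40 42 41 42 42 61 82 90 93 97 95 49 43 40 42 44 40 40 44 53 56]
171 [42 43 42 45 40 39 45 41 52 60 67 72 77 68 44 43 44 41 45 41 42 39 44 41]
```

```bash
cat >> h.py <<'E'
rm=np.array([.6316,-.186,.22]); r=np.array([.110,.994,0]);r/=np.linalg.norm(r); nn=np.array([r[1],-r[0],0])
def hang2(s,back,up,rm=rm):
    X=np.cos(L)*Z-np.sin(L)*nn; Zo=np.cos(L)*nn+np.sin(L)*Z
    H=rm+s*r-back*nn+up*X
    O=np.eye(4);O[:3,:3]=np.c_[X,np.cross(Zo,X),Zo];O[:3,3]=H-.062*X-.0145*Zo
    return O@np.linalg.inv(D)
E
python3 - <<'E'
from h import *
tp=get_image("top"); c=atz(tp,(339.7,166.3),.22); colS=(c-rm)@r; print("collar",c,colS)
C=cur(); A=hang2(colS+.08,.06,.052); B=hang2(colS+.08,.006,.052); E=hang2(colS+.08,.003,0)
screw(C,A,3); screw(A,B,4); screw(B,E,8)
E
```

```text
collar [ 0.6292 -0.2094  0.22  ] -0.023527164312819333
3 x ([-0.261, -0.022, 0.09], [-0.0006, -0.0002, 0.0007]) mm/row 13.9 deg/row 0.1
path [ 0.5369 -0.1177  0.3276] [ 0.5466 -0.1198  0.3181] [ 0.5466 -0.1198  0.3181]
4 x ([-0.245, -0.0, -0.114], [-0.0, -0.0, 0.0]) mm/row 13.5 deg/row 0.0
path [ 0.5735 -0.1228  0.3181] [ 0.5869 -0.1243  0.3181] [ 0.6003 -0.1258  0.3181]
8 x ([-0.081, -0.0, 0.103], [-0.0, -0.0, 0.0]) mm/row 6.6 deg/row 0.0
path [ 0.6048 -0.1263  0.2989] [ 0.6093 -0.1268  0.2797] [ 0.6123 -0.1271  0.2669]
```

Call:
apply_moves(
  increments=[
    [[-0.261,-0.022,0.09],[-0.0006,-0.0002,0.0007]],
    [[-0.261,-0.022,0.09],[-0.0006,-0.0002,0.0007]],
    [[-0.261,-0.022,0.09],[-0.0006,-0.0002,0.0007]],
    [[-0.245,0,-0.114],[0,0,0]],
    [[-0.245,0,-0.114],[0,0,0]],
    [[-0.245,0,-0.114],[0,0,0]],
    [[-0.245,0,-0.114],[0,0,0]],
    [[0,0,0],[0,0,0]],
    [[0,0,0],[0,0,0]],
  ],
)

```text
t: 28.4
ee_pos: [0.6001, -0.1258, 0.3175]
tool_rot: [0.054, 0.975, 0.012, -0.216]
ft_force: [-0.1, -0.9, -1.7]
finger_gap: 0.233
finger_force: 30.0
```

```bash
python3 - <<'E'
from h import *
colS=-.0235; s=sense(); print(s["ft_force"]); C=cur(); print(C[:3,3]); screw(C,hang2(colS+.08,.006,.052),1)
sc=get_image("scene"); save(sc,"s2"); cv2.imwrite("pics/s2c.png",cv2.resize(cv2.imread("pics/s2.png")[90:300,180:380],None,fx=2.8,fy=2.8,interpolation=cv2.INTER_CUBIC))
screw(C,hang2(colS+.08,.003,.012),6)
E
```

```text
[-0.1063 -0.9231 -1.6645]
[ 0.6001 -0.1258  0.3175]
1 x ([0.001, 0.002, -0.011], [0.0002, -0.0003, 0.0002]) mm/row 0.6 deg/row 0.0
path [ 0.6003 -0.1257  0.3181] [ 0.6003 -0.1257  0.3181] [ 0.6003 -0.1257  0.3181]
6 x ([-0.085, 0.0, 0.103], [0.0, -0.0001, 0.0]) mm/row 6.7 deg/row 0.0
path [ 0.6052 -0.1263  0.2981] [ 0.6085 -0.1267  0.2851] [ 0.6102 -0.1268  0.2787]
```

View pics/s2c.png

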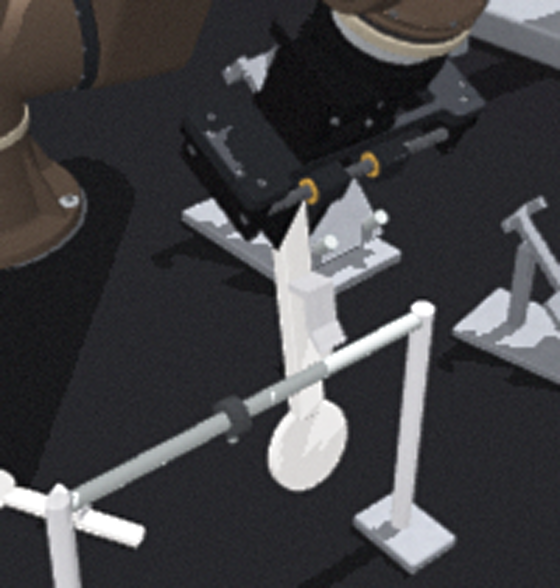

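The crop shows the handle on the robot side of the rail, with the hook lip at crop (335,340) above and beyond the rail and well right of the collar at (232,415). It's ready to lower.

Call:
apply_moves(
  increments=[
    [[-0.085,0,0.103],[0,0,0]],
    [[-0.085,0,0.103],[0,0,0]],
    [[-0.085,0,0.103],[0,0,0]],
    [[-0.085,0,0.103],[0,0,0]],
    [[-0.085,0,0.103],[0,0,0]],
    [[-0.085,0,0.103],[0,0,0]],
    [[0,0,0],[0,0,0]],
  ],
)

```text
t: 29.32
ee_pos: [0.6109, -0.127, 0.2785]
tool_rot: [0.054, 0.975, 0.012, -0.215]
ft_force: [6.5, -0.7, -2.9]
finger_gap: 0.232
finger_force: 30.0
```

```bash
python3 - <<'E'
from h import *
colS=-.0235; s=sense(); print(s["ft_force"]); C=cur(); print(C[:3,3]); screw(C,hang2(colS+.08,.0,.0),4); screw(C,hang2(colS+.08,.0,-.006),5)
E
```

```text
[ 6.541  -0.6584 -2.9124]
[ 0.6109 -0.127   0.2785]
4 x ([-0.044, 0.0, 0.044], [0.0, 0.0003, 0.0001]) mm/row 3.1 deg/row 0.0
path [ 0.6131 -0.1272  0.2727] [ 0.6142 -0.1273  0.2698] [ 0.6153 -0.1274  0.2669]
5 x ([-0.049, 0.0, 0.054], [0.0, 0.0002, 0.0]) mm/row 3.7 deg/row 0.0
path [ 0.6131 -0.1272  0.2715] [ 0.6152 -0.1274  0.2644] [ 0.6163 -0.1275  0.2609]
```

Call:
apply_moves(
  increments=[
    [[-0.05,0,-0.02],[0,0,0]],
    [[-0.03,0,0.045],[0,0,0]],
    [[-0.03,0,0.045],[0,0,0]],
    [[-0.03,0,0.045],[0,0,0]],
    [[0,0,0],[0,0,0]],
  ],
)

```text
t: 29.95
ee_pos: [0.6141, -0.1273, 0.2708]
tool_rot: [0.054, 0.975, 0.012, -0.216]
ft_force: [0.1, -0.3, -0.6]
finger_gap: 0.228
finger_force: 30.0
```

```bash
python3 - <<'E'
from h import *
colS=-.0235; s=sense(); print(s["ft_force"]); C=cur(); H=(C@D@[.062,0,.0145,1])[:3]-rm; print(C[:3,3],"hook rel: s,n,z",H@r-colS,H@nn,H[2]); screw(C,hang2(colS+.08,.0,-.006),3)
E
```

```text
[ 0.0652 -0.2843 -0.6171]
[ 0.6141 -0.1273  0.2708] hook rel: s,n,z 0.07998790086910285 -0.001215603125608297 0.003940221483637901
3 x ([-0.041, 0.0, 0.053], [0.0001, -0.0001, 0.0]) mm/row 3.4 deg/row 0.0
path [ 0.6155 -0.1274  0.2642] [ 0.6163 -0.1275  0.2609] [ 0.6163 -0.1275  0.2609]
```

Call:
apply_moves(
  increments=[
    [[-0.025,0,0.04],[0,0,0]],
    [[-0.025,0,0.04],[0,0,0]],
    [[0,0,0],[0,0,0]],
  ],
)

```text
t: 30.32
ee_pos: [0.6147, -0.1273, 0.2662]
tool_rot: [0.054, 0.975, 0.012, -0.216]
ft_force: [-0.2, -0.8, -0.8]
finger_gap: 0.23
finger_force: 30.0
```

Call:
apply_moves(
  increments=[
    [[-0.006,0,0.016],[0,0,0]],
    [[0,0,0],[0,0,0]],
  ],
)

```text
t: 30.58
ee_pos: [0.6147, -0.1274, 0.2657]
tool_rot: [0.054, 0.975, 0.012, -0.216]
ft_force: [-0.6, -0.3, -0.4]
finger_gap: 0.228
finger_force: 30.0
```

Call:
apply_moves(
  increments=[
    [[-0.009,0,0.018],[0,0,0]],
    [[-0.009,0,0.018],[0,0,0]],
    [[0,0,0],[0,0,0]],
  ],
)

```text
t: 30.95
ee_pos: [0.6146, -0.1274, 0.2654]
tool_rot: [0.054, 0.975, 0.012, -0.215]
ft_force: [-1.8, 1.6, 11.1]
finger_gap: 0.226
finger_force: 30.0
```

```bash
python3 - <<'E'
from h import *
colS=-.0235; s=sense(); print(s["ft_force"]); C=cur(); H=(C@D@[.062,0,.0145,1])[:3]-rm; print(C[:3,3],"hook rel: s,n,z",H@r-colS,H@nn,H[2])
O=C@D; P=dict(occluder_mid=(0,0),occluder_end=(.115,0),occluder_hook=(.062,.0145),occluder_paddle=(-.065,-.003))
i=get_image("scene")
for n,c in P.items(): print(n,[(round(d["score"],2),np.round(d["pixel"],1)) for d in landmark_of("scene",n)[:2]],proj(i,(O@[c[0],0,c[1],1])[:3]))
E
```

```text
[-1.8295  1.6171 11.1237]
[ 0.6146 -0.1274  0.2654] hook rel: s,n,z 0.07995173522301988 -0.0005386462964891573 -0.0014569277963907556
occluder_mid [(0.82, array([292.1, 248.1])), (0.72, array([188.8, 268.3]))] [290.8748 246.3446]
occluder_end [(0.77, array([286.9, 190.5])), (0.62, array([223. , 276.8]))] [285.7964 195.1473]
occluder_hook [(0.97, array([207.4, 269.5])), (0.81, array([292.7, 223.7]))] [293.1917 222.2568]
occluder_paddle [(0.82, array([295.2, 269.4]))] [292.5178 271.9375]
```

Call:
apply_moves(
  increments=[
    [[0,0,0],[0,0,0]],
    [[0.004,0,-0.009],[0,0,0]],
    [[0,-0.08,0],[0,0,0]],
    [[0,-0.12,0],[0,0,0]],
    [[0,-0.12,0],[0,0,0]],
    [[0,-0.12,0],[0,0,0]],
    [[0,-0.12,0],[0,0,0]],
    [[0,-0.12,0],[0,0,0]],
    [[0,-0.12,0],[0,0,0]],
    [[0,-0.12,0],[0,0,0]],
    [[0,0,0],[0,0,0]],
  ],
)

```text
t: 32.58
ee_pos: [0.6096, -0.173, 0.2654]
tool_rot: [0.054, 0.975, 0.012, -0.215]
ft_force: [-1.7, 2.0, 8.9]
finger_gap: 0.228
finger_force: 30.0
```

```bash
python3 - <<'E'
from h import *
colS=-.0235; s=sense(); print(s["ft_force"]); C=cur(); H=(C@D@[.062,0,.0145,1])[:3]-rm; print(C[:3,3],"hook rel: s,n,z",H@r-colS,H@nn,H[2])
E
```

```text
[-1.7208  1.9926  8.8766]
[ 0.6096 -0.173   0.2654] hook rel: s,n,z 0.03402917201687214 -0.0005493833229802048 -0.0014168821839835033
```

Call:
apply_moves(
  increments=[
    [[0,-0.08,0],[0,0,0]],
    [[0,-0.08,0],[0,0,0]],
    [[0,-0.06,0],[0,0,0]],
    [[0,0,0],[0,0,0]],
  ],
)

```text
t: 33.08
ee_pos: [0.6084, -0.1835, 0.2654]
tool_rot: [0.053, 0.975, 0.013, -0.215]
ft_force: [-1.9, 3.0, 9.1]
finger_gap: 0.23
finger_force: 30.0
```

Call:
apply_moves(
  increments=[
    [[0,-0.04,0],[0,0,0]],
    [[0,-0.02,0],[0,0,0]],
    [[0,0,0],[0,0,0]],
  ],
)

```text
t: 33.45
ee_pos: [0.6081, -0.1861, 0.2654]
tool_rot: [0.053, 0.975, 0.013, -0.216]
ft_force: [-0.6, 5.1, 9.0]
finger_gap: 0.232
finger_force: 30.0
```

Call:
apply_moves(
  increments=[
    [[0,-0.02,0],[0,0,0]],
    [[0,-0.01,0],[0,0,0]],
    [[0,0,0],[0,0,0]],
  ],
)

```text
t: 33.83
ee_pos: [0.608, -0.1866, 0.2654]
tool_rot: [0.053, 0.975, 0.014, -0.216]
ft_force: [-0.6, 10.1, 10.3]
finger_gap: 0.23
finger_force: 30.0
```

Firm contact with the collar: 10 N along the rail. I'll ease the push, then release.

Call:
apply_moves(
  increments=[
    [[0.003,0.018,-0.008],[0,0,0]],
    [[0,0,0],[0,0,0]],
  ],
)

```text
t: 34.08
ee_pos: [0.6081, -0.1865, 0.2655]
tool_rot: [0.053, 0.975, 0.013, -0.216]
ft_force: [-1.2, 5.0, 6.6]
finger_gap: 0.23
finger_force: 30.0
```

Call:
apply_moves(
  increments=[
    [[0,0,0],[0,0,0]],
    [[0,0,0],[0,0,0]],
    [[0,0,0],[0,0,0]],
    [[0,0,0],[0,0,0]],
    [[0,0,0],[0,0,0]],
    [[0,0,0],[0,0,0]],
  ],
  gripper=-0.2,
)

```text
t: 34.83
ee_pos: [0.6081, -0.1876, 0.2644]
tool_rot: [0.054, 0.975, 0.012, -0.216]
ft_force: [0.4, -1.0, -0.1]
finger_gap: 0.598
finger_force: 0.0
```

```bash
python3 - <<'E'
from h import *
s=sense(); print(s["ft_force"],s["q"])
i=get_image("scene"); save(i,"s3"); t=get_image("top")
for c in("scene","top"):
  for n in ("occluder_hook","collar"): print(c,n,[(round(d["score"],2),np.round(d["pixel"],1)) for d in landmark_of(c,n)[:2]])
cv2.imwrite("pics/s3c.png",cv2.resize(cv2.imread("pics/s3.png")[120:310,180:360],None,fx=3,fy=3,interpolation=cv2.INTER_CUBIC))
E
```

```text
[ 0.3651 -1.0255 -0.1331] [-0.3598  0.6617  1.1918 -0.105   1.7113 -1.8131]
scene occluder_hook [(0.94, array([270.2, 235.5])), (0.86, array([208.4, 270.7]))]
scene collar [(0.54, array([261.5, 237.4]))]
top occluder_hook []
top collar []
```

View pics/s3c.png

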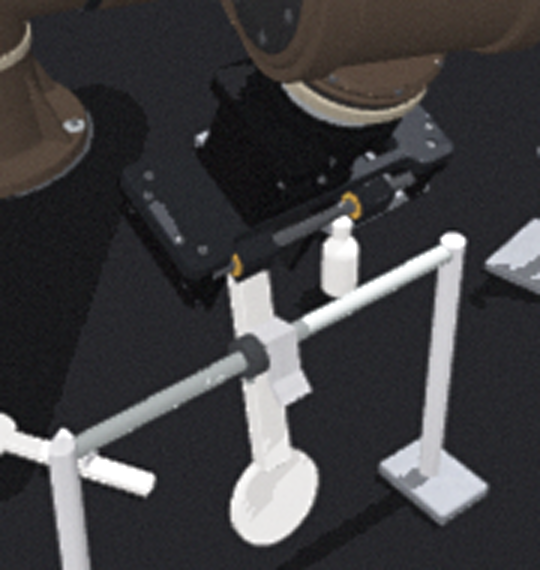

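The occluder hangs with its hook against the dark collar, at crop (258,355), and it has been released. Now I'll withdraw along the tool axis.

Call:
apply_moves(
  increments=[
    [[0,0,-0.1],[0,0,0]],
    [[0,0,-0.3],[0,0,0]],
    [[0,0,-0.5],[0,0,0]],
    [[0,0,-0.6],[0,0,0]],
    [[0,0,-0.6],[0,0,0]],
    [[0,0,-0.4],[0,0,0]],
    [[0,0,0],[0,0,0]],
    [[0,0,0],[0,0,0]],
    [[0,0,0],[0,0,0]],
    [[0,0,0],[0,0,0]],
    [[0,0,0],[0,0,0]],
    [[0,0,0],[0,0,0]],
    [[0,0,0],[0,0,0]],
    [[0,0,0],[0,0,0]],
  ],
)

```text
t: 36.88
ee_pos: [0.6606, -0.1935, 0.3777]
tool_rot: [0.054, 0.975, 0.012, -0.216]
ft_force: [0.0, -0.1, -0.4]
finger_gap: 0.598
finger_force: 0.0
```

```bash
python3 - <<'E'
from h import *
i=get_image("scene"); save(i,"s4")
for n in ("occluder_hook","occluder_paddle","collar"): print(n,[(round(d["score"],2),np.round(d["pixel"],1)) for d in landmark_of("scene",n)[:2]])
g=cv2.imread("pics/s4.png").astype(int)-cv2.imread("pics/s3.png"); print(abs(g)[215:305,240:300].max(2).__gt__(40).sum())
print(finish_job())
E
```

```text
occluder_hook [(0.98, array([267.8, 235. ])), (0.64, array([208.7, 272.3]))]
occluder_paddle [(0.61, array([174.7, 263.7])), (0.59, array([271. , 286.6]))]
collar [(0.67, array([261.8, 235.7]))]
264
the job is handed in; nothing more can be done
None
```

I handed the job in at about 37 s: the occluder was leaned in the small rest and let go, then hooked on the rail about 8 cm from the collar by my estimate, slid along until it touched the collar, and left hanging there with the gripper clear; no verdict came back.

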